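# Flip the stock marker of the nail jar to red

### The job

The jar of nails has run low: push the hinged marker paddle in front of that jar right over its pivot, so that it lies flat on the other side with its red face up. Push it with the fingertips or the outside of the fingers and do not pinch it. Leave the tin's marker on green, do not pick up or push away the jar, the tin or the tape roll, and finish clear.

Things in the scene. Friction and masses are not known exactly. Their poses are not given: they have to be found in the camera images.
- jar_stand: Fixed marker stand in front of the jar of nails: grey base 140 (x) x 150 (y) x 10 mm, origin under its centre on the bench. x points away from the robot to the jar of nails, along the pivot axle; y to the left, where the paddle lies at the start; z up. Cheeks 10 mm thick at x = +-58 mm, 87 mm high, carry the axle. Wire rests under the paddle at y = +-62 mm.
- jar_pivot (a point): Middle of the axle of the marker of the jar of nails, 70 mm above the bench, over the middle of the stand. Axes as the stand's. The paddle plate is 92 mm wide along the axle, reaches 88 mm out from it, 11 mm thick, black with a green and a red face.
- jar_paddle (a joint): Hinge of the paddle of the jar of nails: 0 = level on the stand's +y side, green up; 1.57 = upright; 3.14 = level on the -y side, red up; stops at both ends. It starts between 0 and 0.2. Hinge friction of about 0.07 N m: it stays where it is left, and a few newtons turn it.
- jar_paddle_edge (a point): Middle of the free outer edge of the jar's paddle, 88 mm from the axle, mid-thickness.
- jar_flange_tip (a point): Middle of the top edge of the flange of the jar's paddle, 45 mm from the axle. The flange, black with white facings, stands on the axle at right angles to the plate on its green side, 92 mm wide, 45 mm tall, 11 mm thick: at hinge 0 it points up, and pushing it to the stand's -y side raises the plate; at 3.14 it hangs down in the stand. The tin's paddle is alike.
- tin_stand: Fixed marker stand in front of the lever-lid tin: grey base 140 (x) x 150 (y) x 10 mm, origin under its centre on the bench. x points away from the robot to the lever-lid tin, along the pivot axle; y to the left, where the paddle lies at the start; z up. Cheeks 10 mm thick at x = +-58 mm, 87 mm high, carry the axle. Wire rests under the paddle at y = +-62 mm.
- tin_pivot (a point): Middle of the axle of the marker of the lever-lid tin, 70 mm above the bench, over the middle of the stand. Axes as the stand's. The paddle plate is 92 mm wide along the axle, reaches 88 mm out from it, 11 mm thick, black with a green and a red face.
- tin_paddle (a joint): Hinge of the paddle of the lever-lid tin: 0 = level on the stand's +y side, green up; 1.57 = upright; 3.14 = level on the -y side, red up; stops at both ends. It starts between 0 and 0.2. Hinge friction of about 0.07 N m: it stays where it is left, and a few newtons turn it.
- nail_jar: Loose jar of nails with a tan lid, 68 mm diameter, 102 mm tall, behind its marker. Origin: centre of its underside.
- lid_tin: Loose grey round lever-lid tin, 84 mm diameter, 52 mm tall, behind the other marker. Origin: centre of its underside.
- blue_tape: Loose roll of blue insulating tape, 66 mm diameter, 19 mm thick, lying flat near the front of the bench. Origin: centre of its underside.
Things that resemble listed ones, but are neither listed nor needed, are in the scene too. Leave any yellow look-alike of the lid_tin alone.

How it is judged:
On the way:
1. the jar's paddle is brought up past upright (value of joint jar_paddle above 1.65 rad).
At the end, for the whole second after the job is handed in: The jar's paddle lies flat on the other side, red face up (hinge past 2.97 rad, within 10 degrees of level) and still; the tin's paddle is still down on green (below 0.45 rad); jar, tin and tape roll stand upright and at rest within 30 mm of where they were (value of joint jar_paddle above 2.97 rad and value of joint tin_paddle below 0.45 rad and distance of each of nail_jar, lid_tin, blue_tape from where it was at the start of the episode below 0.03 m and angle between each of nail_jar, lid_tin, blue_tape's own z axis and vertical below 0.15 rad and linear speed of each of nail_jar, lid_tin, blue_tape below 0.02 m/s and not (velocity of joint jar_paddle above 0.1 rad/s) and velocity of joint jar_paddle above -0.1 rad/s); the robot touches nothing.
It fails at once if the jar, tin or tape roll is shoved more than 30 mm or lifted more than 15 mm (distance of any of nail_jar, lid_tin, blue_tape from where it was at the start of the episode above 0.03 m or height (world z) of any of nail_jar, lid_tin, blue_tape above 0.015 m).
It fails at once if the tin's marker is turned (more than 0.45 rad up from its rest) (value of joint tin_paddle above 0.45 rad).
It fails at once if the jar's paddle is pinched: the fingers press on both of its coloured faces at once (contact force between the fingers and jar_paddle_c3 above 1 N and contact force between the fingers and jar_paddle_c4 above 1 N).
It fails at once if the flange is pinched: the fingers press on both of its sides at once (contact force between the fingers and jar_paddle_c5 above 1 N and contact force between the fingers and jar_paddle_c6 above 1 N).
It also fails if it takes over 45 s, if anything falls off the work surface, if the arm or the gripper's body presses on something with over 40 N, if the wrist force passes 120 N, or if a joint passes its speed limit or range.

### The arm

A 6-joint arm with a two-finger parallel gripper is mounted at the origin on a cart in front of the work surface, level with it; the furniture and walls round the work are solid. World frame = base frame: x ahead of the robot, y to its left, z up, the work surface at z = 0. Lengths are in m, angles in rad, forces in N, time in s.
With the tool pointing down it reaches from about 0.25 to 0.725 m from the base axis. Payload 4 kg.
Tool frame: the origin (TCP) lies midway between the tips of the shut fingers; the grasp point (between the pads) lies 19 mm behind it; z points along the fingers, y is the line along which they close (so a half turn about z gives the same grasp; the last joint's range is limited). The gripper opens to 85 mm and grips with 20 to 120 N. Pads are 22 mm wide; open, the fingers measure 114 mm over their backs; the gripper's body (76 mm by 85 mm) begins 54 mm behind the grasp point. The pads swing forward as they close: fully open they stand 13 mm farther back than shut.
Start: joints at [1.259, 0.241, 0.005, 1.335, 0, 1.571], TCP at [0.153, 0.476, 0.231] pointing down, gripper open.
Joint ranges: [-2.72, 2.72], [-1.05, 1.87], [-1.09, 1.28], [-1.99, 2.15], [-1.42, 1.44], [-3.14, 3.14]. Speed limits (rad/s): [2.79, 2.79, 3.14, 3.14, 3.14, 3.14].

### API

Orientations are given as a unit quaternion [x, y, z, w].
In Python, from workcell import env, optics, ticket, finder gives the robot as it stands. The module is installed in compiled form; this text tells all that it offers.
- The arm moves only by the tool arm_command, never from a script. Its arguments are lists of equal length, an entry for each row: "gripper": the opening, from 0 (shut) to 1 (fully open); "linear": the shift along the tool's x, y, z in mm, a list of three; "spin": the turn about the tool's z in rad. A call has 1 to 8 rows; each row shifts and turns the commanded pose from where the row before left it, along the tool's axes as they then stand; what a row does not reach is not made up. A row lasts 1/10 s, in which the tool goes at most 50 mm and 8.59 degrees, less where a joint would pass 70% of its speed; a pose out of reach is approached as far as the arm can. A call is refused whole if a number of a shift passes 50 or a number of a turn 0.15, either way. A call with a gripper value outside its range is refused whole. The fingers move at their own pace and stop on an object; "grip_force" is the grip in N (left out, the last holds). Time passes only in rows, so rows that do not move let the fingers close. It gives the time, the measured TCP pose, the force, the opening and the grip force at its end, in the units of the state.
- env.get_state(): the state, without advancing time (a new reading comes with each control period).
- optics.snapshot(name): name is "scene" or "top" or "wrist"; returns a dict with "img" (420x560x3 uint8, red, green, blue), "intrinsics" (3x3 intrinsics, pixels), "world_to_cam" (4x4, takes a point from world to camera coordinates). Camera axes: x right, y down, z forward; pixel columns grow to the right and rows downward; lengths in m; the calibration is good to about 2 mm. A picture is of the moment at which its call begins. There is no depth.
- ticket.finish_job(): hands the job in; it is judged then, once.
Trained networks look in a picture, given as the dict that the camera call returned (one of the last four; its "shot" number tells which), for a name from the list of things; names that differ only in an ending like _2 or _b are one class to them, and where a whole thing is asked for, a point or a joint stands for the part that bears it (a point fixed in the world has none). Each returns a list of dicts, best first, with "conf" (0 to 1); they miss things now and then, are a little off and sometimes report something else, mostly with a low value. They report only what shows in the picture. A call takes as long as a camera call. They do not tell look-alikes from the thing itself.
- finder.silhouettes(picture, thing): "mask" (420x560 bool, what is visible of it) and "bbox" ([left, top, width, height] in pixels, round what is visible of it).
The state is a dict: "time_s": time; "qpos": joint angles; "joint_vel": joint speeds; "effort": joint torques, N m; "ee_pos": TCP position; "tcp_rot": TCP orientation; "force": force on the tool from outside, world axes, zero at the start; "moment": the same for the moment, N m; "grip_width": opening from 0.0 (shut) to 1.0 (fully open); "grip_force": force on a finger pad.
Only numpy, scipy, OpenCV 4.12 (cv2) and the standard library are available. Lean on these libraries where they do the work, as an engineer would, in place of code of your own. Each camera call takes 0.05 s, during which the arm holds its last target. There are 200 camera calls.

## Working session

There is one attempt and no reset: what is moved stays moved. The work goes in short steps, Python scripts to look and compute and a tool call to move; the robot and the scene stay as the last step left them, time stands still between calls to the robot, and variables do not carry over. Pictures are saved under pics/ and viewed, at most 10 in all, crops included, and the job is handed in when it is done.

Besides the shell and the picture viewer there is one more tool, called after "Request:" as name(argument=value, ...) on one line, values as JSON. arm_command: Moves the arm, as the interface text tells. Its arguments: {"type":"object","properties":{"gripper":{"type":"array","items":{"type":"number"}},"linear":{"type":"array","items":{"type":"array","items":{"type":"number"}}},"spin":{"type":"array","items":{"type":"number"}},"grip_force":{"type":"number"}},"required":["gripper","linear","spin"]}

```bash
mkdir -p pics; cat > h.py <<'E'
from workcell import env, optics, ticket, finder
import numpy as np, cv2
def ray(s,uv,z):
    K=np.array(s["intrinsics"]);T=np.array(s["world_to_cam"]);R=T[:3,:3];t=T[:3,3]
    c=-R.T@t;d=R.T@np.linalg.inv(K)@np.array([uv[0],uv[1],1.]);return c+d*(z-c[2])/d[2]
def save(s,n): cv2.imwrite(f"pics/{n}.png",cv2.cvtColor(s["img"],cv2.COLOR_RGB2BGR))
E
python3 - <<'E'
from h import *
np.set_printoptions(precision=3,suppress=True)
st=env.get_state();print(st["ee_pos"],st["tcp_rot"])
S={n:optics.snapshot(n) for n in("top","scene")}
for n,s in S.items():
    save(s,n)
    for t,z in(("jar_stand",.0),("jar_paddle",.07),("tin_stand",0),("tin_paddle",.07),("nail_jar",.1),("lid_tin",.05),("blue_tape",.02)):
        for r in finder.silhouettes(s,t)[:3]:
            b=r["bbox"];c=(b[0]+b[2]/2,b[1]+b[3]/2);print(n,t,round(r["conf"],2),b,ray(s,c,z))
cv2.imwrite("pics/both.png",cv2.resize(np.hstack([cv2.imread("pics/top.png"),cv2.imread("pics/scene.png")]),(800,300)))
E
```

```text
[0.153 0.475 0.23 ] [ 0.155  0.988 -0.001 -0.   ]
top jar_stand 0.76 [180.7, 164.3, 84.8, 66.5] [0.569 0.142 0.   ]
top jar_paddle 0.77 [181.6, 175.2, 49.6, 42.2] [0.568 0.173 0.07 ]
top tin_stand 0.72 [328.3, 157.7, 73.1, 72.2] [ 0.581 -0.211  0.   ]
top tin_paddle 0.8 [331.1, 162.4, 54.0, 50.4] [ 0.591 -0.182  0.07 ]
top nail_jar 0.67 [195.9, 128.4, 35.3, 32.8] [0.684 0.153 0.1  ]
top lid_tin 0.79 [275.3, 141.4, 33.9, 42.6] [ 0.651 -0.028  0.05 ]
top lid_tin 0.57 [358.2, 128.0, 41.7, 35.2] [ 0.694 -0.236  0.05 ]
top blue_tape 0.57 [271.0, 263.2, 27.9, 31.5] [ 0.371 -0.013  0.02 ]
scene jar_stand 0.58 [210.9, 210.9, 85.9, 85.3] [0.59  0.108 0.   ]
scene jar_paddle 0.8 [214.1, 213.3, 62.6, 56.9] [0.579 0.153 0.07 ]
scene tin_stand 0.85 [285.9, 147.6, 69.9, 60.5] [ 0.599 -0.265  0.   ]
scene tin_paddle 0.92 [286.3, 145.9, 49.8, 33.1] [ 0.609 -0.214  0.07 ]
scene tin_paddle 0.33 [210.0, 212.4, 85.3, 80.2] [0.549 0.174 0.07 ]
scene nail_jar 0.68 [180.9, 207.2, 36.6, 54.0] [0.646 0.208 0.1  ]
scene lid_tin 0.8 [246.2, 186.6, 33.8, 34.0] [ 0.634 -0.006  0.05 ]
scene blue_tape 0.47 [282.5, 146.8, 74.1, 61.8] [ 0.589 -0.232  0.02 ]
scene blue_tape 0.45 [376.7, 243.0, 4.3, 18.3] [ 0.35  -0.008  0.02 ]
```

View pics/top.png

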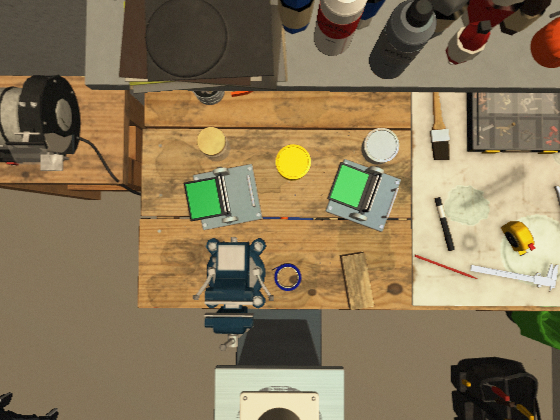

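View pics/scene.png

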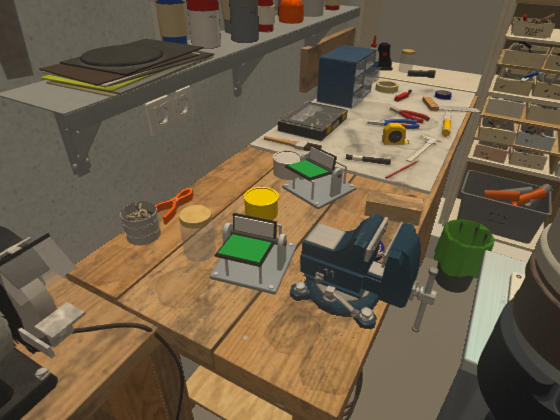

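The top view shows the jar's stand at about (222,197) px, with the green plate on its left. The tan jar lid is at (211,141), the yellow decoy at (293,161) and the tin at (381,146). The vise at (235,270) sits between the robot and the stand. The scene view agrees. Next I'll get the stand's yaw and the move to a point above it.

```bash
python3 - <<'E'
from h import *
np.set_printoptions(precision=3,suppress=True)
s=optics.snapshot("top")
for t,z in(("jar_stand",.01),("jar_paddle",.08)):
    m=finder.silhouettes(s,t)[0]["mask"].astype(np.uint8)
    b=cv2.boxPoints(cv2.minAreaRect(cv2.findNonZero(m)))
    w=np.array([ray(s,p,z) for p in b]);print(t,b.tolist(),w[:,:2].tolist(),w.mean(0))
    for i in range(2):
        d=w[i+1]-w[i];print(np.linalg.norm(d),np.degrees(np.arctan2(d[1],d[0])))
i=s["img"].astype(int);g=((i[...,1]>120)&(i[...,0]<90)&(i[...,2]<110)).astype(np.uint8);g[:,280:]=0;g[:150]=0
b=cv2.boxPoints(cv2.minAreaRect(cv2.findNonZero(g)));w=np.array([ray(s,p,.08) for p in b]);print(w,w.mean(0))
E
```

```text
jar_stand [[181.3865509033203, 175.36831665039062], [251.4230499267578, 160.87802124023438], [263.15625, 217.58837890625], [193.11973571777344, 232.07867431640625]] [[0.6228025219081441, 0.24476845620122703], [0.6602161478433659, 0.0717634037492767], [0.5198754922677689, 0.04139445561708471], [0.48285143915546247, 0.2135593752006949]] [0.571 0.143 0.01 ]
0.17700431514379186 -77.79727603833693
0.14358890144452016 -167.7897721030399
jar_paddle [[182.77601623535156, 180.76800537109375], [223.34400939941406, 173.39199829101562], [230.84800720214844, 214.66400146484375], [190.28001403808594, 222.04000854492188]] [[0.6026698425313417, 0.2263892667093928], [0.6205861001905231, 0.13249639671327001], [0.5248913064387432, 0.11392121023941089], [0.5071114017099331, 0.207478330488511]] [0.564 0.17  0.08 ]
0.0955869411824596 -79.1969177916519
0.097480926871539 -169.0149994307551
[[0.595 0.221 0.08 ]
 [0.609 0.153 0.08 ]
 [0.529 0.137 0.08 ]
 [0.516 0.205 0.08 ]] [0.562 0.179 0.08 ]
```

Request:
arm_command(gripper=[0, 0, 0, 0, 0, 0, 0, 0], linear=[[0, 0, 0], [0, 0, -20], [0, 0, -20], [0, 0, -20], [0, 0, 0], [0, 0, 0], [0, 0, 0], [0, 0, 0]], spin=[-0.1, -0.1, -0.1, -0.1, 0, 0, 0, 0])

```text
time_s: 1.75
ee_pos: [0.1532, 0.4753, 0.2901]
tcp_rot: [-0.044, 0.999, -0.001, -0.0]
force: [-0.5, 0.3, 0.4]
grip_width: -0.0
grip_force: 0.0
```

Request:
arm_command(gripper=[0, 0, 0, 0, 0, 0, 0, 0], linear=[[0, 0, 0], [-28, -32, 0], [-28, -32, 0], [-28, -32, 0], [-28, -32, 0], [-28, -32, 0], [-28, -32, 0], [-28, -32, 0]], spin=[-0.11, 0, 0, 0, 0, 0, 0, 0])

```text
time_s: 2.55
ee_pos: [0.3905, 0.2934, 0.2906]
tcp_rot: [-0.099, 0.995, -0.0, -0.0]
force: [0.9, 0.7, -0.2]
grip_width: 0.001
grip_force: 0.0
```

Request:
arm_command(gripper=[0, 0, 0, 0, 0, 0, 0, 0], linear=[[-28, -32, 0], [-28, -32, 0], [-28, -32, 0], [-28, -32, 0], [-28, -32, 0], [-8, -8, 0], [0, 0, 0], [0, 0, 0]], spin=[0, 0, 0, 0, 0, 0, 0, 0])

```text
time_s: 3.35
ee_pos: [0.567, 0.1597, 0.2906]
tcp_rot: [-0.099, 0.995, 0.0, -0.001]
force: [-0.3, -0.1, -0.3]
grip_width: 0.002
grip_force: 0.0
```

```bash
python3 - <<'E'
from h import *
s=optics.snapshot("wrist");save(s,"w1")
for t in("jar_paddle","jar_stand"):
  for r in finder.silhouettes(s,t)[:1]:
    b=cv2.boxPoints(cv2.minAreaRect(cv2.findNonZero(r["mask"].astype(np.uint8))));print(t,r["conf"],[ray(s,p,.08 if "pad" in t else .01).round(3).tolist() for p in b])
p=env.get_state()["ee_pos"];print(p)
K=np.array(s["intrinsics"]);T=np.array(s["world_to_cam"])
for q in((.573,.13,.07),(.568,.159,.1)):
    c=T@np.r_[q,1];u=K@c[:3];print(q,u[:2]/u[2])
E
```

```text
jar_paddle 0.87 [[0.523, 0.111, 0.08], [0.504, 0.207, 0.08], [0.61, 0.234, 0.08], [0.631, 0.129, 0.08]]
jar_stand 0.79 [[0.517, 0.047, 0.01], [0.484, 0.212, 0.01], [0.641, 0.252, 0.01], [0.678, 0.066, 0.01]]
[0.56676191 0.16048028 0.29162421]
(0.573, 0.13, 0.07) [252.68589749 181.66817384]
(0.568, 0.159, 0.1) [276.62494148 188.16911876]
```

View pics/w1.png

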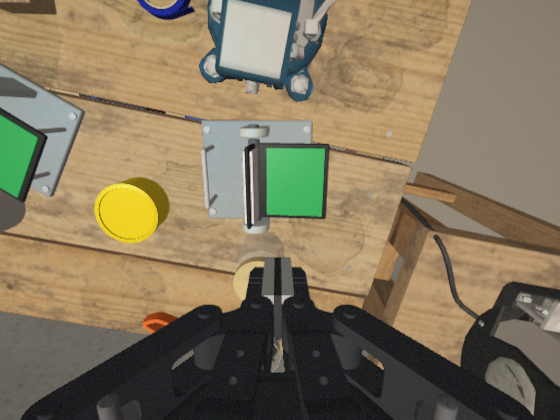

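The wrist view shows the axle at (252,181) px, which matches the projected pivot. The green plate is on the right and the flange edge-on at about 250. I'll descend on the green side of the flange and push towards −y.

Request:
arm_command(gripper=[0, 0, 0, 0, 0, 0, 0, 0], linear=[[0, 0, 40], [0, 0, 40], [0, 0, 40], [0, 0, 40], [0, 0, 32], [0, 0, 0], [0, 0, 0], [0, 0, 0]], spin=[0, 0, 0, 0, 0, 0, 0, 0])

```text
time_s: 4.3
ee_pos: [0.5694, 0.1603, 0.1021]
tcp_rot: [-0.099, 0.995, 0.0, 0.002]
force: [-0.3, 0.1, 0.4]
grip_width: 0.0
grip_force: 0.0
```

Request:
arm_command(gripper=[0, 0, 0, 0, 0, 0, 0, 0], linear=[[0, -10, 0], [0, -10, 0], [0, -10, 0], [0, -10, 0], [0, -10, 0], [0, -7, 0], [0, 0, 0], [0, 0, 0]], spin=[0, 0, 0, 0, 0, 0, 0, 0])

```text
time_s: 5.1
ee_pos: [0.5793, 0.1024, 0.0993]
tcp_rot: [-0.098, 0.995, -0.001, 0.0]
force: [-0.1, -1.3, 1.5]
grip_width: 0.005
grip_force: 0.6
```

Request:
arm_command(gripper=[0, 0, 0, 0, 0, 0, 0, 0], linear=[[0, -6, 5], [0, -6, 5], [0, -4, 4], [0, 0, 0], [0, 0, -40], [0, 0, -40], [0, 0, -40], [0, 0, 0]], spin=[0, 0, 0, 0, 0, 0, 0, 0])

```text
time_s: 5.9
ee_pos: [0.5857, 0.0881, 0.2119]
tcp_rot: [-0.099, 0.995, 0.0, 0.006]
force: [0.6, -0.2, 1.2]
grip_width: -0.003
grip_force: 0.0
```

```bash
python3 - <<'E'
from h import *
s=optics.snapshot("scene");save(s,"s2");print(env.get_state()["ee_pos"])
cv2.imwrite("pics/s2c.png",cv2.resize(cv2.imread("pics/s2.png")[130:330,120:400],None,fx=2.5,fy=2.5))
E
```

```text
[0.58426986 0.08790164 0.20874769]
```

View pics/s2c.png

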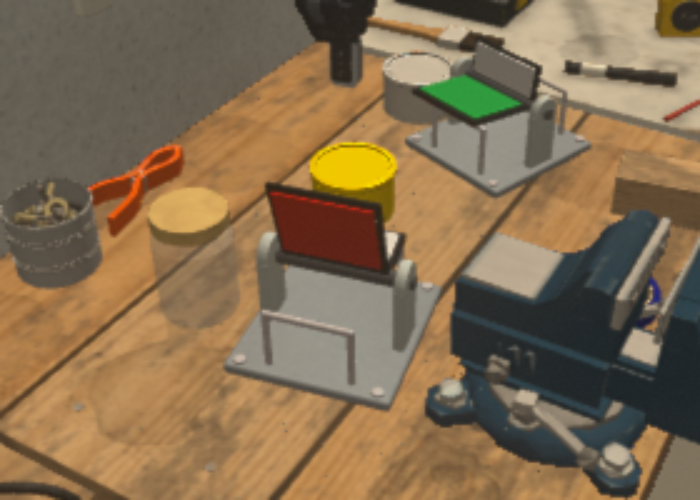

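The plate stands at about 65° with its red face visible at (325,230) in the crop. The jar, the tin and the tin's paddle haven't moved. Next I'll go round to the +y side and push the red face over.

Request:
arm_command(gripper=[0, 0, 0, 0, 0, 0, 0, 0], linear=[[0, 40, 0], [0, 40, 0], [0, 45, 0], [0, 0, 30], [0, 0, 30], [0, 0, 30], [0, 0, 0], [0, 0, 0]], spin=[0, 0, 0, 0, 0, 0, 0, 0])

```text
time_s: 6.75
ee_pos: [0.5565, 0.2098, 0.114]
tcp_rot: [-0.099, 0.995, -0.001, -0.002]
force: [1.0, 0.1, 0.1]
grip_width: 0.002
grip_force: 0.0
```

Request:
arm_command(gripper=[0, 0, 0, 0, 0, 0, 0, 0], linear=[[0, -20, 0], [0, -20, 0], [0, -15, 0], [0, -15, 0], [0, -15, 0], [0, -15, 0], [0, -10, 0], [0, 0, 0]], spin=[0, 0, 0, 0, 0, 0, 0, 0])

```text
time_s: 7.55
ee_pos: [0.5795, 0.1006, 0.1152]
tcp_rot: [-0.098, 0.995, -0.0, -0.0]
force: [0.8, 0.5, 0.6]
grip_width: -0.002
grip_force: 0.0
```

Request:
arm_command(gripper=[0, 0, 0, 0, 0, 0, 0, 0], linear=[[0, -12, 0], [0, -12, 0], [0, 0, 8], [0, 0, 8], [0, 0, 8], [0, 0, 8], [0, 0, 7], [0, 0, 0]], spin=[0, 0, 0, 0, 0, 0, 0, 0])

```text
time_s: 8.35
ee_pos: [0.5837, 0.0792, 0.0759]
tcp_rot: [-0.099, 0.995, 0.0, -0.0]
force: [0.7, -0.3, -0.0]
grip_width: 0.005
grip_force: 0.0
```

Request:
arm_command(gripper=[0, 0, 0, 0, 0, 0, 0, 0], linear=[[0, 0, 2], [0, 0, 1], [0, 0, 0], [0, 0, -40], [0, 0, -40], [0, 0, -40], [0, 0, 0], [0, 0, 0]], spin=[0, 0, 0, 0, 0, 0, 0, 0])

```text
time_s: 9.15
ee_pos: [0.5846, 0.0793, 0.1941]
tcp_rot: [-0.099, 0.995, 0.0, 0.001]
force: [-0.1, -0.1, -0.9]
grip_width: -0.001
grip_force: 0.0
```

Request:
arm_command(gripper=[0, 0, 0, 0, 0, 0, 0, 0], linear=[[0, 40, 0], [0, 40, 0], [0, 40, 0], [0, 40, 0], [0, 0, 0], [0, 0, 0], [0, 0, 0], [0, 0, 0]], spin=[0, 0, 0, 0, 0, 0, 0, 0])

```text
time_s: 9.95
ee_pos: [0.5525, 0.2344, 0.1926]
tcp_rot: [-0.098, 0.995, -0.0, -0.001]
force: [0.1, -0.2, 0.5]
grip_width: -0.001
grip_force: 0.0
```

```bash
python3 - <<'E'
from h import *
a=optics.snapshot("scene");b=optics.snapshot("top");save(a,"s3");save(b,"t3");print(env.get_state()["ee_pos"])
f=lambda n,r,c:cv2.resize(cv2.imread(n)[r:r+200,c:c+200],(400,400))
cv2.imwrite("pics/c3.png",np.hstack([f("pics/s3.png",130,160),f("pics/t3.png",90,140)]))
E
```

```text
[0.55274352 0.23450192 0.19308805]
```

View pics/c3.png

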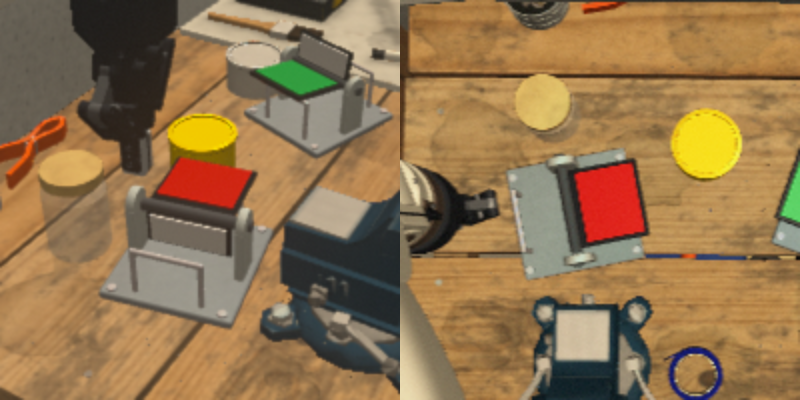

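The plate lies over with its red face up at (205,185) in the left crop, and the gripper is clear. I'll check how level it is by projection.

```bash
python3 - <<'E'
from h import *
s=optics.snapshot("scene");t=optics.snapshot("top")
for s in(s,t):
    i=s["img"].astype(int);m=((i[...,0]>150)&(i[...,1]<60)&(i[...,2]<60)).astype(np.uint8)
    m[:150]=0;m[260:]=0;m[:,:190]=0;m[:,300:]=0
    K=np.array(s["intrinsics"]);T=np.array(s["world_to_cam"])
    yaw=np.radians(11.6);ex=np.array([np.cos(yaw),np.sin(yaw),0]);ey=np.array([-np.sin(yaw),np.cos(yaw),0]);ez=np.array([0,0,1.])
    for th in(2.7,2.8,2.9,2.97,3.05,3.14):
        best=(0,)
        for du in range(-4,5):
          for dv in range(-4,5):
            u=np.cos(th)*ey+np.sin(th)*ez;n=np.sin(th)*ey-np.cos(th)*ez;c=np.array([.573,.13,.07])
            P=[c+a*ex+r*u+.0055*n for a,r in((-.041,.013),(.041,.013),(.041,.083),(-.041,.083))]
            q=[(lambda v:v[:2]/v[2])(K@(T@np.r_[p,1])[:3]) for p in P]
            f=np.zeros_like(m);cv2.fillPoly(f,[np.round(np.array(q)+[du/1,dv/1]).astype(np.int32)],1)
            best=max(best,((f&m).sum()/(f|m).sum(),du,dv))
        print(th,best,int(f.sum()),int(m.sum()))
E
```

```text
2.7 (np.float64(0.5919028340080972), 2, 2) 1228 738
2.8 (np.float64(0.634083044982699), 2, 1) 1151 738
2.9 (np.float64(0.6840148698884758), 2, 0) 1074 738
2.97 (np.float64(0.717201166180758), 1, 1) 1029 738
3.05 (np.float64(0.8056768558951966), 0, 1) 916 738
3.14 (np.float64(0.8794749403341289), 0, 0) 837 738
2.7 (np.float64(0.9216241737488197), 3, 0) 1028 1007
2.8 (np.float64(0.9378531073446328), 2, 1) 1051 1007
2.9 (np.float64(0.9254829806807727), 1, 1) 1086 1007
2.97 (np.float64(0.9063906390639064), 0, 1) 1111 1007
3.05 (np.float64(0.9096657633242999), 0, 1) 1107 1007
3.14 (np.float64(0.9104882459312839), -1, 1) 1106 1007
```

```bash
python3 -c "
from h import *
print(ticket.finish_job())"
```

```text
the job is handed in; nothing more can be done
None
```

The jar's paddle has been pushed over its pivot and lies flat with its red face up, the tin's marker is still on green, and the arm is clear; I've handed the job in, but no verdict came back.

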